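# Poise the syringe over the marked injection site

### The arm

A 6-joint arm with a two-finger parallel gripper is mounted at the origin on the work surface. World frame = base frame: x ahead of the robot, y to its left, z up, the work surface at z = 0. Lengths are in m, angles in rad, forces in N, time in s.
With the tool pointing down it reaches from about 0.2 to 0.875 m from the base axis. Payload 3.4 kg.
Tool frame: the origin (TCP) lies between the finger pads; the fingertips stand 25 mm ahead of it and the grasp point (between the pads) lies 6 mm ahead of it (r.nose_length is the z of the fingertips in the tool frame, in m); z points along the fingers, y is the line along which they close (so a half turn about z gives the same grasp; the last joint's range is limited). The gripper opens to 94 mm and grips with 3 to 60 N. Pads are 16 mm wide; open, the fingers measure 119 mm over their backs; the gripper's body (75 mm by 177 mm) begins 78 mm behind the grasp point.
Start: joints at [-1.252, 0.276, 1.505, -0, 1.361, -0.121], TCP at [0.245, -0.52, 0.23] pointing down, gripper open.
Joint ranges: [-2.89, 2.89], [-0.75, 2.08], [0.22, 2.7], [-1.18, 4.32], [0.11, 2.71], [-2.7, 2.7]. Speed limits (rad/s): [2.57, 2.57, 3.14, 3.14, 3.14, 3.14].

### API

Orientations are given as a unit quaternion [w, x, y, z].
In Python, from plant import r, gripper_to, inverse_kinematics, vision, models, telemetry gives the robot as it stands. Calls block until the motion is done:
- r.move_to(position, orientation): joint-space move of the TCP to a pose.
- r.move_l(position, rot=None, vel=0.15, guard=None): straight line of the TCP; rot=None keeps the orientation; vel is the mean speed in m/s. With guard (N) it stops when the force on the tool has changed by that much, and returns True; else False.
- r.movej(angles): joint-space move.
- gripper_to(opening, f_grip=None): finger opening in m; f_grip is the grip in N (None keeps the last); returns when the fingers have stopped.
- r.hold(seconds).
- inverse_kinematics(position, orientation): joint angles nearest the present ones, or None.
- vision.snapshot(name): name is "scene" or "top" or "wrist"; returns the picture (480x640x3 uint8, red, green, blue); there is no depth.
- vision.get_calibration(name): a dict with "fx", "fy", "cx", "cy" (pixels), "position" and "orientation" of the camera in the world. Camera axes: x right, y down, z forward; pixel columns grow to the right and rows downward; lengths in m; the calibration is good to about 2 mm. A picture is of the moment at which its call begins: read the wrist's pose just before it. get_calibration takes no time and is no camera call; for the wrist camera it gives the pose at the moment of the call.
A pose or a line that the arm cannot do raises r.PlanningError and nothing moves.
- r.sign_off(): hands the job in; it is judged then, once.
Trained networks look in the newest picture that a camera, given by its name, has taken for a name from the list of things; names that differ only in an ending like _2 or _b are one class to them, and where a whole thing is asked for, a point or a joint stands for the part that bears it (a point fixed in the world has none). Each returns a list of dicts, best first, with "score" (0 to 1); they miss things now and then, are a little off and sometimes report something else, mostly with a low value. They report only what shows in the picture. A call takes as long as a camera call.
- models.boxes_of(thing, camera): "at" ([x, y, z] in m, in world coordinates, good to about 4 mm: the middle of the surface that is visible of it).
- models.regions_of(thing, camera): "pixels" (480x640 bool, what is visible of it).
- models.mark_of(thing, camera): "at" ([x, y, z] in m, in world coordinates, good to about 4 mm: a listed point, or the origin of a listed thing).
Readings, each from a call of its own:
- telemetry.current_t(): time.
- telemetry.current_joints(): joint angles.
- telemetry.current_dq(): joint speeds.
- telemetry.current_joint_efforts(): joint torques, N m.
- telemetry.current_ee_pos(): TCP position.
- telemetry.current_tool_rot(): TCP orientation.
- telemetry.current_wrist_force(): force on the tool from outside, world axes, zero at the start.
- telemetry.current_torque(): the same for the moment, N m.
- telemetry.current_opening(): finger opening in m.
- telemetry.current_finger_force(): force on a finger pad.
Only numpy, scipy, OpenCV 4.12 (cv2) and the standard library are available. Lean on these libraries where they do the work, as an engineer would, in place of code of your own. Each camera call takes 0.05 s, during which the arm holds its last target. There are 200 camera calls.

### The job

Draw the syringe with the orange plunger straight up out of the rack, leaving its needle sheath behind, and carry it needle-down over the glove box and the vials to the tan practice pad. Finish still holding it there, steady and upright, ready to inject: the needle's point inside the purple ring and about a centimetre above the skin, with the program ending while the gripper still grips it. The syringe must not touch the pads or any of the clutter, and everything else, the other two syringes included, stays where it stands.

Things in the scene. Friction and masses are not known exactly. Their poses are not given: they have to be found in the camera images.
- rack: Fixed clear syringe rack on the table, 70 (x) x 196 (y) x 66 mm high, left or right of the glove box; origin at the centre of its underside, z up. Its deck (top at 66 mm) has three 14.5 mm holes at y = -62, 0, +62 mm, a fixed clear needle sheath (9 mm bore, rim at 52 mm) under each. In each stands a syringe, needle down; which is where varies. Needle points start 10 mm above the table.
- orange_grip (a point): Syringe to take: orange plunger and hub, clear round barrel 13 mm across, 126 mm long, 14 to 30 g. Point on its axis, 82 mm above the needle's point, about mid-way up the barrel left free above the deck (66 to 118 mm above the table); z axis from needle to plunger. It must rise 60 mm to clear the deck. Rod and thumb rest reach 44 mm above this point; they do not slide.
- orange_tip (a point): Point of the orange syringe's needle, on its axis, z axis as orange_grip. Heights above it: needle 0 to 25 mm (1.5 mm thick), hub to 42 mm (7 mm across), barrel to 108 mm, finger flange to 110.5 mm (13 mm across along the rack's x, 26 mm along the rack's y), plunger rod, thumb rest (15 mm round) to 126 mm.
- green: A second syringe of the same shape and size with green plunger and hub, standing in the rack; to be left there. Origin at its needle's point.
- blue: A third syringe of the same shape and size with blue plunger and hub, standing in the rack; to be left there. Origin at its needle's point.
- pad: Loose tan injection practice pad: a flat-topped round puck 78 mm across on a black saucer 92 mm across, 30 mm high in all, 0.22 kg, origin at the centre of its underside, z up. It bears a purple marker ring, off its centre. It stands on the side of the table away from the rack, left or right.
- mark (a point): Centre of the purple ring (16 mm inside diameter, 23 mm outside) on the flat top of the tan pad, 30 mm above the table, 13 mm from the pad's centre along the pad's x; z axis up.
- plain_pad: Loose brown practice pad of the same shape and size with no mark, standing farther back; to be left alone. Origin at the centre of its underside.
- glove_box: Loose full white and blue box of gloves lying flat between rack and pad, 240 (its x) x 120 (its y) x 70 mm high, 0.5 kg, origin at the centre of its underside.
- vial_purple: Small glass vial with a purple cap, 24 mm across, 52 mm high, standing near the robot between rack and pad; origin at the centre of its underside.
- vial_red: Small glass vial with a red cap, same size, standing near the robot between rack and pad; origin at the centre of its underside.
- kidney_dish: Loose stainless kidney dish, about 185 (its y) x 86 mm, 36 mm high, at the back right; origin about the middle of its underside.

How it is judged:
On the way:
1. the orange syringe is drawn up out of its sheath and clear of the rack's deck, held in the gripper (height (world z) of orange_tip above 0.072 m and contact force between orange and the fingers above 0.5 N), for 0.2 s.
At the end, for the whole second after the job is handed in: The gripper still holds the orange syringe, still, upright within 0.15 rad, its needle point within 8 mm of the ring's centre and 3 to 17 mm above the pad, touching nothing else; all other loose things within 15 mm of where they began (horizontal distance between orange_tip and mark below 0.008 m and z of orange_tip in the frame of mark between 0.003 and 0.017 m and angle between orange_tip's own z axis and vertical below 0.15 rad and contact force between orange and the fingers above 0.5 N and contact force between orange and pad below 0.02 N and linear speed of orange below 0.02 m/s and distance of each of green, blue, pad, plain_pad, glove_box, vial_purple, vial_red, kidney_dish from where it was at the start of the episode below 0.015 m); the arm keeps its last pose, push and grip.
It fails at once if the orange syringe touches a pad, another syringe, the glove box, a vial or the dish (contact force between orange and green above 0.05 N or contact force between orange and blue above 0.05 N or contact force between orange and pad above 0.05 N or contact force between orange and plain_pad above 0.05 N or contact force between orange and glove_box above 0.05 N or contact force between orange and vial_purple above 0.05 N or contact force between orange and vial_red above 0.05 N or contact force between orange and kidney_dish above 0.05 N).
It fails at once if the orange syringe is tipped far over or dropped (more than 0.8 rad from upright) (angle between orange_tip's own z axis and vertical above 0.8 rad).
It fails at once if something else on the table is shifted more than 15 mm (distance of any of green, blue, pad, plain_pad, glove_box, vial_purple, vial_red, kidney_dish from where it was at the start of the episode above 0.015 m).
It also fails if it takes over 45 s, if anything falls off the work surface, if the arm or the gripper's body presses on something with over 40 N, if the wrist force passes 120 N, or if a joint passes its speed limit or range.

## Working session

There is one attempt and no reset: what is moved stays moved. The work goes in short steps, each a Python script; the robot and the scene stay as the last script left them, time stands still between calls to the robot, and variables do not carry over. Pictures are saved under pics/ and viewed, at most 10 in all, crops included, and the job is handed in when it is done.

```bash
mkdir -p pics; ls
python3 - <<'E'
from plant import r, vision, models, telemetry
import cv2, numpy as np
ims=[]
for c in ["scene","top"]:
    im=vision.snapshot(c); cv2.imwrite(f"pics/{c}0.png",im[:,:,::-1])
    k=vision.get_calibration(c); print(c,{a:np.round(b,4) for a,b in k.items()})
    for n in ["rack","orange_grip","orange_tip","green","blue","pad","mark","plain_pad","glove_box","vial_purple","vial_red","kidney_dish"]:
        print(c,n,[(np.round(d["at"],4),round(d["score"],2)) for d in models.mark_of(n,c)[:2]])
print(telemetry.current_t(),r.nose_length,telemetry.current_tool_rot())
E
```

```text
pics
scene {'fx': np.float64(582.9167), 'fy': np.float64(582.9167), 'cx': np.float64(319.7406), 'cy': np.float64(243.2189), 'position': array([1.2756, 0.337 , 0.8148]), 'orientation': array([-0.2135,  0.4628,  0.7892, -0.3427])}
scene rack [(array([ 0.5316,  0.2503, -0.0025]), 0.69)]
scene orange_grip [(array([0.5141, 0.3085, 0.0943]), 0.57)]
scene orange_tip []
scene green [(array([0.3924, 0.09  , 0.0044]), 0.64), (array([ 0.5284,  0.2479, -0.0009]), 0.38)]
scene blue []
scene pad [(array([ 0.5229, -0.3093,  0.0028]), 0.57)]
scene mark [(array([ 0.531 , -0.3166,  0.0331]), 0.68)]
scene plain_pad [(array([0.7719, 0.2476, 0.001 ]), 0.66)]
scene glove_box [(array([ 0.6111, -0.0036, -0.0036]), 0.68), (array([ 4.133e-01, -6.870e-02,  1.000e-04]), 0.38)]
scene vial_purple [(array([ 0.4129, -0.0673,  0.0014]), 0.71)]
scene vial_red [(array([0.3945, 0.0897, 0.004 ]), 0.82)]
scene kidney_dish [(array([ 0.7437, -0.2808,  0.0036]), 0.8)]
top {'fx': np.float64(530.5105), 'fy': np.float64(530.5105), 'cx': np.float64(320.0768), 'cy': np.float64(247.7337), 'position': array([ 0.3441, -0.0139,  1.3
[... 252 characters left out ...]
[ 0.4153, -0.0754,  0.001 ]), 0.32)]
top green [(array([0.5285, 0.2425, 0.0129]), 0.56)]
top blue [(array([0.5287, 0.2443, 0.0126]), 0.67), (array([0.5415, 0.1846, 0.0148]), 0.61)]
top pad [(array([ 0.5258, -0.3094,  0.0033]), 0.6), (array([ 0.6055, -0.0079, -0.001 ]), 0.51)]
top mark [(array([ 0.5291, -0.323 ,  0.0306]), 0.61)]
top plain_pad [(array([0.7617, 0.2467, 0.003 ]), 0.75)]
top glove_box [(array([ 0.6067, -0.0047, -0.    ]), 0.58)]
top vial_purple [(array([ 0.4134, -0.0706, -0.0018]), 0.4)]
top vial_red [(array([ 0.3925,  0.085 , -0.    ]), 0.48)]
top kidney_dish [(array([ 0.7467, -0.2778, -0.0018]), 0.85)]
1.3 0.025 [ 5.80911002e-05  9.75912999e-01  2.18160066e-01 -2.93230707e-06]
```

View pics/scene0.png

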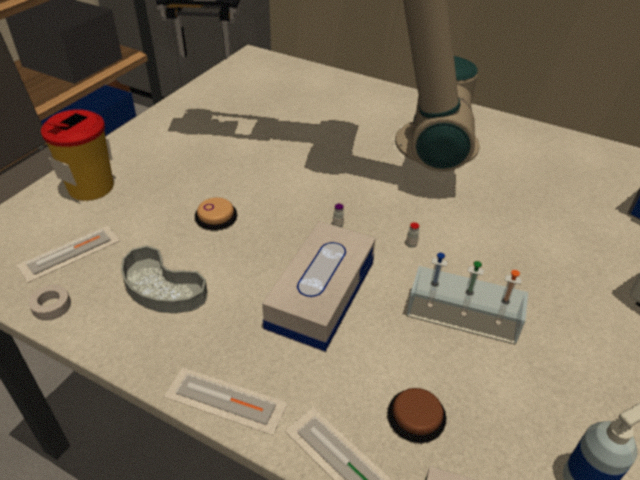

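View pics/top0.png

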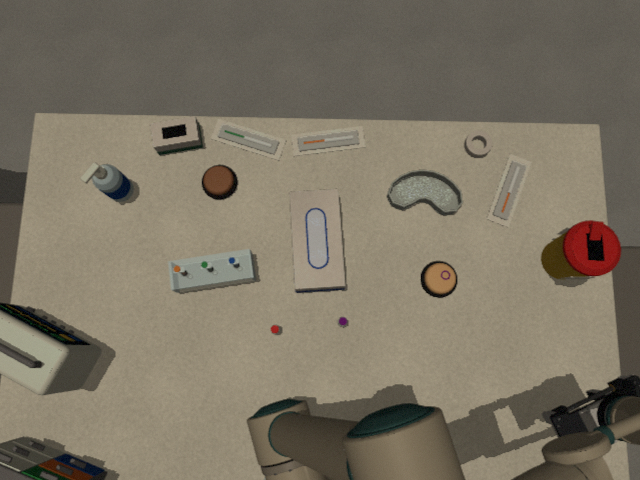

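The target is at the rack's left end (top view about 177,269; rack yaw about 0.19) and the ring is at about (445,275). I'll move to hover over the orange syringe and look with the wrist camera.

```bash
cat > h.py <<'E'
from plant import r, gripper_to, inverse_kinematics, vision, models, telemetry
import cv2, numpy as np
from scipy.spatial.transform import Rotation as R
def down(yaw):  # tool z down, tool y (closing line) at world angle yaw
    y=np.array([np.cos(yaw),np.sin(yaw),0]); z=np.array([0,0,-1.]); 
    return R.from_matrix(np.c_[np.cross(y,z),y,z]).as_quat()[[3,0,1,2]]
def snap(c,n):
    k=vision.get_calibration(c); im=vision.snapshot(c); cv2.imwrite(f"pics/{n}.png",im[:,:,::-1]); return im,k
def project(k,P):
    q=np.array(k["orientation"]); M=R.from_quat(q[[1,2,3,0]])
    p=M.inv().apply(np.atleast_2d(P)-k["position"])
    return np.c_[k["fx"]*p[:,0]/p[:,2]+k["cx"],k["fy"]*p[:,1]/p[:,2]+k["cy"]]
def at_plane(k,uv,z):
    q=np.array(k["orientation"]); M=R.from_quat(q[[1,2,3,0]])
    d=M.apply([(uv[0]-k["cx"])/k["fx"],(uv[1]-k["cy"])/k["fy"],1]); p=np.array(k["position"])
    return p+d*(z-p[2])/d[2]
E
python3 - <<'E'
from h import *
for yaw in (.19,.19-np.pi):
    for p in ([.517,.306,.098],[.517,.306,.3],[.53,-.32,.13]):
        j=inverse_kinematics(p,down(yaw)); print(yaw,None if j is None else np.round(j,2))
E
```

```text
0.19 [ 0.42  0.41  1.64 -0.    1.08  0.23]
0.19 [ 0.42  0.29  1.32 -0.    1.53  0.23]
0.19 [-0.66  0.41  1.56 -0.    1.17 -0.85]
-2.951592653589793 None
-2.951592653589793 None
-2.951592653589793 [-0.66  0.41  1.56 -0.    1.17  2.3 ]
```

Run:
```python
from h import *
p=telemetry.current_ee_pos()
r.move_l([p[0],p[1],.32])
# pass over the pad for a close look at the ring, then the rack
r.move_to([.48,-.32,.30],down(.19)); im,k=snap("wrist","w_pad"); print(np.round(k["position"],3))
for n in ["mark","pad"]: print(n,[(np.round(d["at"],4),round(d["score"],2)) for d in models.mark_of(n,"wrist")[:2]])
r.move_to([.47,.27,.30],down(.19)); im,k=snap("wrist","w_rack"); print(np.round(k["position"],3))
for n in ["orange_grip","rack","blue","green"]: print(n,[(np.round(d["at"],4),round(d["score"],2)) for d in models.mark_of(n,"wrist")[:2]])
print(telemetry.current_t())
```

```text
[ 0.467 -0.252  0.454]
mark [(array([ 0.5277, -0.3184,  0.0344]), 0.88)]
pad [(array([ 0.5268, -0.3166,  0.0021]), 0.9)]
[0.458 0.338 0.454]
orange_grip [(array([0.5169, 0.3075, 0.0907]), 0.67)]
rack [(array([ 0.5307,  0.2482, -0.0015]), 0.98), (array([3.955e-01, 8.780e-02, 2.000e-04]), 0.69)]
blue [(array([ 0.5284,  0.2479, -0.0012]), 0.65), (array([ 4.133e-01, -7.240e-02,  3.000e-04]), 0.5)]
green [(array([0.5252, 0.2435, 0.0145]), 0.7)]
5.75
```

```bash
python3 -c "
import cv2,numpy as np
a=cv2.imread('pics/w_pad.png');b=cv2.imread('pics/w_rack.png')
cv2.imwrite('pics/both.png',np.hstack([cv2.resize(a,(400,300)),cv2.resize(b,(400,300))]))"
```

```text
(no output)
```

View pics/both.png

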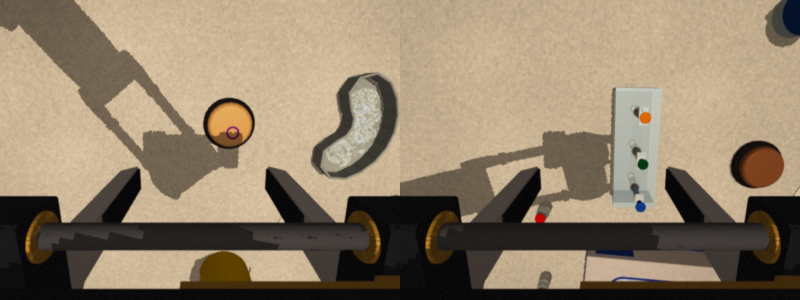

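The ring shows at about (232,132) in the left half. The orange, green and blue thumb rests are at about (245,117), (243,164) and (240,207) in the right half. I'll localise them by colour centroid.

Run:
```python
from h import *
def cen(hsv,lo,hi,roi):
    m=cv2.inRange(hsv,np.array(lo),np.array(hi)); z=np.zeros_like(m); x0,y0,x1,y1=roi; z[y0:y1,x0:x1]=m[y0:y1,x0:x1]
    n,_,st,c=cv2.connectedComponentsWithStats(z); i=1+np.argmax(st[1:,4]); return c[i],st[i]
im,k=snap("wrist","w_rack2"); hsv=cv2.cvtColor(im,cv2.COLOR_RGB2HSV)
for n,lo,hi,roi in [("o",(5,180,150),(20,255,255),(340,150,460,230)),("g",(40,100,40),(90,255,255),(340,220,460,300)),("b",(100,120,60),(125,255,255),(340,300,420,350))]:
    c,st=cen(hsv,lo,hi,roi); print(n,np.round(c,1),st,np.round(at_plane(k,c,.136),4))
# pad picture: calibration recomputed from camera offset (same tool orientation, pure translation)
kp=dict(k); kp["position"]=np.array(k["position"])+np.array([.48-.47,-.32-.27,0]); print(np.round(kp["position"],4))
hp=cv2.cvtColor(cv2.imread("pics/w_pad.png"),cv2.COLOR_BGR2HSV)
m=cv2.inRange(hp,np.array((130,60,20)),np.array((175,255,220))); m[:, :330]=0; m[:,410:]=0; m[:180]=0; m[240:]=0
ys,xs=np.nonzero(m); (c,rad)=cv2.minEnclosingCircle(np.c_[xs,ys].astype(np.float32)); print(len(xs),c,rad,np.round(at_plane(kp,c,.03),4))
cv2.imwrite("pics/ring.png",np.hstack([cv2.resize(cv2.imread("pics/w_pad.png")[140:260,310:430],(400,400)),cv2.resize(cv2.merge([m]*3)[140:260,310:430],(400,400))]))
```

```text
o [392.4 188.7] [384 180  18  18 232] [0.5184 0.3078 0.136 ]
g [388.4 263. ] [381 256  16  15 193] [0.529  0.2473 0.136 ]
b [384.7 331.1] [377 322  16  17 189] [0.5397 0.1869 0.136 ]
[ 0.4679 -0.252   0.4539]
162 (366.1345520019531, 196.7935791015625) 39.6025505065918 [ 0.5232 -0.3059  0.03  ]
```

View pics/ring.png

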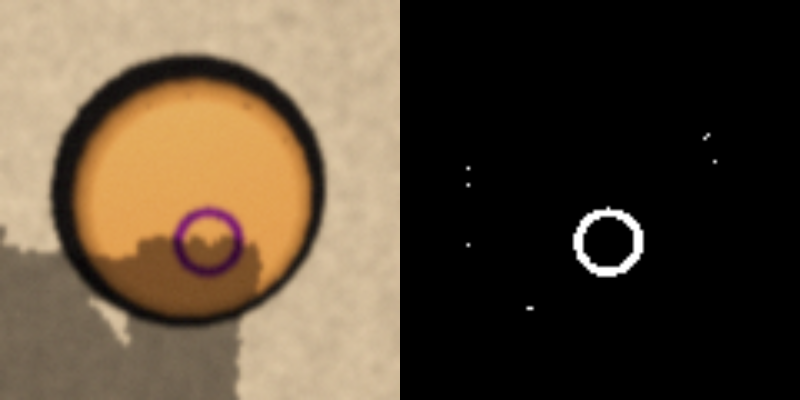

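Run:
```python
from h import *
k=vision.get_calibration("wrist"); k["position"]=np.array(k["position"])+np.array([.01,-.59,0])
print("ring",np.round(at_plane(k,(372.4,212.3),.03),4))
q=down(.174); x,y=.5184,.3078
gripper_to(.045,20)
r.move_to([x,y,.24],q); print(telemetry.current_ee_pos())
f0=np.array(telemetry.current_wrist_force())
print(r.move_l([x,y,.100],vel=.1,guard=8))
gripper_to(0,20); print(telemetry.current_ee_pos(),telemetry.current_opening(),telemetry.current_finger_force(),np.array(telemetry.current_wrist_force())-f0)
snap("scene","grasp"); print(telemetry.current_t())
im=cv2.imread("pics/grasp.png")[180:360,380:560]; cv2.imwrite("pics/graspc.png",cv2.resize(im,(600,600)))
```

```text
ring [ 0.5332 -0.3208  0.03  ]
[0.5180741  0.30770135 0.23882296]
False
[0.51823935 0.30779832 0.1000436 ] 0.01348958536095756 19.999819044023752 [-0.45630987 -0.79625066  1.34696934]
9.3417
```

View pics/graspc.png

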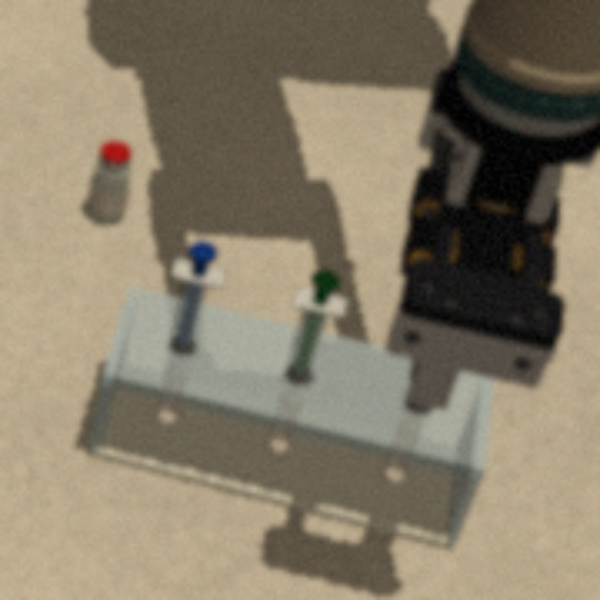

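The fingers hold the barrel at the right-hand hole (crop about 425,390), and the 13.5 mm opening matches the barrel. Next I'll lift and carry.

Run:
```python
from h import *
p=telemetry.current_ee_pos()
print(r.move_l([p[0],p[1],.25],vel=.07,guard=15))
r.hold(.2); print(telemetry.current_ee_pos(),telemetry.current_opening(),telemetry.current_finger_force())
r.move_l([.5332,-.3208,.25],vel=.15); r.hold(.3)
print(telemetry.current_ee_pos(),telemetry.current_opening(),telemetry.current_t())
im,k=snap("scene","hov")
for n in ["orange_tip","orange_grip","mark"]: print(n,[(np.round(d["at"],4),round(d["score"],2)) for d in models.mark_of(n,"scene")[:2]])
print(project(k,[[.5332,-.3208,.16],[.5332,-.3208,.03]]))
cv2.imwrite("pics/hovc.png",cv2.resize(im[120:270,140:290,::-1],(600,600),interpolation=cv2.INTER_CUBIC))
```

```text
False
[0.51824546 0.30773068 0.24985385] 0.013032015973133082 19.999538976699114
[ 0.53320031 -0.32075384  0.25003697] 0.013207934648573115 16.475
orange_tip [(array([ 0.5314, -0.3187,  0.1564]), 0.64)]
orange_grip [(array([ 0.5314, -0.321 ,  0.2422]), 0.59)]
mark [(array([ 0.5282, -0.3158,  0.0331]), 0.98)]
[[201.89235338 156.41568921]
 [208.99946416 207.66321915]]
```

View pics/hovc.png

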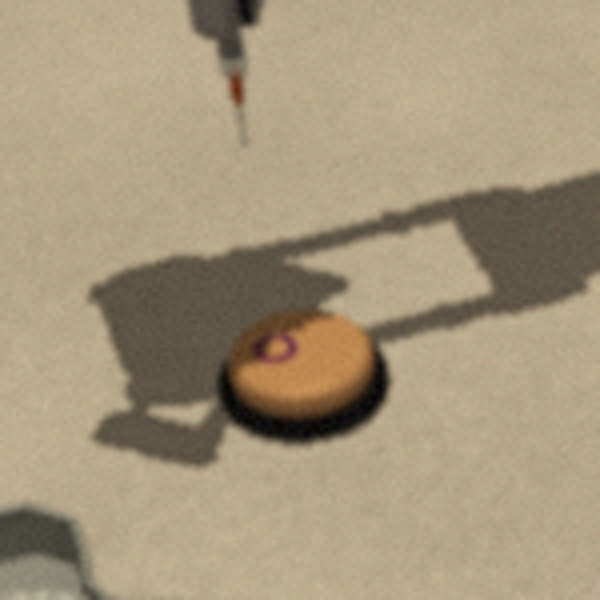

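The needle point shows at scene pixel (201,156), where I predicted it. The ring centre is at (208.8,206.8), within 1 px of my estimate. I'll go down to 20 mm above the skin and recheck.

Run:
```python
from h import *
k=vision.get_calibration("scene"); g=at_plane(k,(208.8,206.8),.03); t=at_plane(k,(201.2,156.2),.16); print(g,t)
r.move_l([.5327,-.3203,.142],vel=.1); r.hold(.3)
im,k=snap("scene","low"); print(telemetry.current_ee_pos(),telemetry.current_t())
print(project(k,[[.5327,-.3203,.052],[.5327,-.3203,.03]]))
for n in ["orange_tip","mark"]: print(n,[(np.round(d["at"],4),round(d["score"],2)) for d in models.mark_of(n,"scene")[:2]])
cv2.imwrite("pics/lowc.png",cv2.resize(im[160:235,175:250,::-1],(600,600),interpolation=cv2.INTER_CUBIC))
```

```text
[ 0.53105216 -0.32292454  0.03      ] [ 0.5332826  -0.32243394  0.16      ]
[ 0.53279721 -0.32038831  0.1422937 ] 18.2583
[[208.20508234 199.4524075 ]
 [209.33222324 207.60960151]]
orange_tip [(array([ 0.5244, -0.3065, -0.0011]), 0.63), (array([ 0.5315, -0.3221,  0.0514]), 0.56)]
mark [(array([ 0.5306, -0.3188,  0.0357]), 0.7)]
```

View pics/lowc.png

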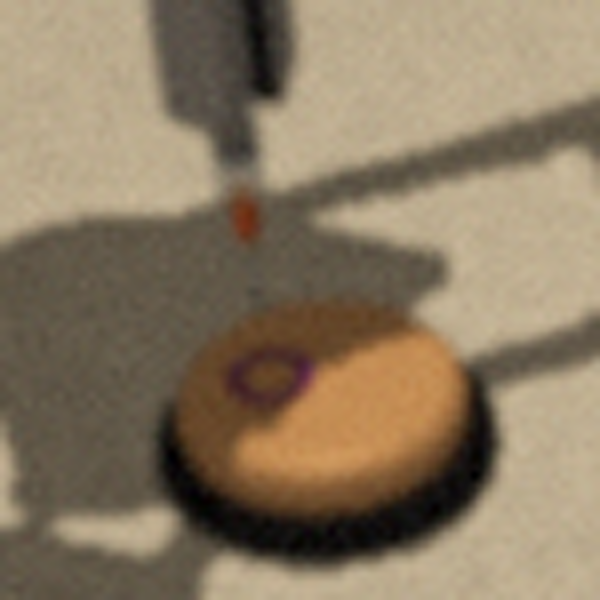

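The ring is at (208.75,207.1), about 0.7 px from my aim point. I'll trim about 1 mm and descend to about 10 mm above the skin.

Run:
```python
from h import *
r.move_l([.532,-.3212,.130],vel=.05); r.hold(.5)
print(telemetry.current_ee_pos(),telemetry.current_opening(),telemetry.current_finger_force(),telemetry.current_t())
im,k=snap("scene","fin"); print(project(k,[[.532,-.3212,.040],[.532,-.3212,.03]]))
cv2.imwrite("pics/finc.png",cv2.resize(im[160:235,175:250,::-1],(600,600),interpolation=cv2.INTER_CUBIC))
```

```text
[ 0.53203947 -0.32121792  0.13009459] 0.013095072883674149 19.999522268772125 19.25
[[208.67838278 203.61430106]
 [209.18783332 207.2972294 ]]
```

View pics/finc.png

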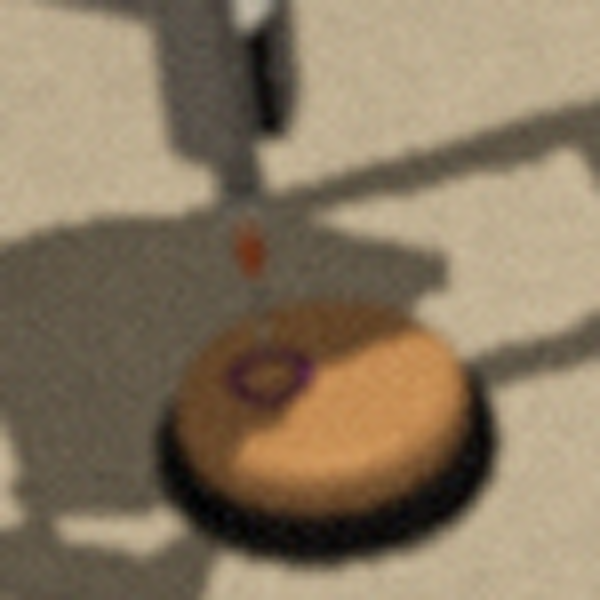

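The needle runs down at about crop (262,330) toward the ring at (270,377). Its tip is predicted at (269,349), about 10 mm above the skin. It is upright and the grip is steady, so I'm handing in.

```bash
python3 -c "
from plant import r
print(r.sign_off())"
```

```text
the job is handed in; nothing more can be done
None
```

I handed the job in with the orange syringe still gripped and upright, its needle point estimated about 10 mm above the skin and within about 2 mm of the ring's centre; the sign-off returned no verdict.

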